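# Drop the seed disc onto its pin in the seed-drill housing

### The arm

A 6-joint arm with a two-finger parallel gripper is mounted at the origin on the work surface. World frame = base frame: x ahead of the robot, y to its left, z up, the work surface at z = 0. Lengths are in m, angles in rad, forces in N, time in s.
With the tool pointing down it reaches from about 0.25 to 0.725 m from the base axis. Payload 4 kg.
Tool frame: the origin (TCP) lies on the centre line of the jaws, within the pads' length; the fingertips stand 22 mm ahead of it and the grasp point (between the pads) lies 3 mm ahead of it; z points along the fingers, y is the line along which they close (so a half turn about z gives the same grasp; the last joint's range is limited). The gripper opens to 85 mm and grips with 20 to 120 N. Pads are 22 mm wide; open, the fingers measure 114 mm over their backs; the gripper's body (76 mm by 85 mm) begins 54 mm behind the grasp point. The pads swing forward as they close: fully open they stand 13 mm farther back than shut.
Start: joints at [1.236, 0.241, 0.005, 1.335, 0, 1.571], TCP at [0.164, 0.472, 0.215] pointing down, gripper open.
Joint ranges: [-2.72, 2.72], [-1.05, 1.87], [-1.09, 1.28], [-1.99, 2.15], [-1.42, 1.44], [-3.14, 3.14]. Speed limits (rad/s): [2.79, 2.79, 3.14, 3.14, 3.14, 3.14].

### API

Orientations are given as a unit quaternion [x, y, z, w].
In Python, from workcell import bot gives the robot as it stands.
- The arm moves only by the shell command python3 -m inch 'ROWS'. ROWS is JSON, one flat list of numbers, 7 for each row, row after row: the shift along the world's x, y, z in mm, then the turn, a rotation vector about the world's x, y, z in rad, then the opening in per cent of the stroke, from 0 (shut) to 100 (fully open). A call has 1 to 8 rows; each row is the pose to reach, as a shift and turn from the pose commanded when the call began; what a row does not reach only later rows make up. A row lasts 1/12 s, in which the tool goes at most 41.7 mm and 7.16 degrees, less where a joint would pass 70% of its speed; a pose out of reach is approached as far as the arm can. A call with a gripper value outside its range is refused whole. The fingers move at their own pace and stop on an object; the grip force is fixed at half the most. Time passes only in rows, so rows that repeat a pose let the fingers close. It gives the time, the measured TCP pose, the force, the opening and the grip force at its end, in the units of the state.
- bot.get_obs(): the state, without advancing time (a new reading comes with each control period).
- bot.camera(name): name is "scene" or "top" or "wrist"; returns the picture (400x640x3 uint8, blue, green, red); there is no depth.
- bot.camera_info(name): a dict with "intrinsics" (3x3 intrinsics, pixels), "distortion" ([k1, k2, p1, p2, k3] as OpenCV has them; the pictures are not rectified), "camera_from_world" (4x4, takes a point from world to camera coordinates); the wrist camera has in their place "hand_eye" (4x4, takes a point from camera to tool coordinates, whose origin is the TCP and whose axes are the flange's). Camera axes: x right, y down, z forward; pixel columns grow to the right and rows downward; lengths in m; the calibration is good to about 2 mm. A picture is of the moment at which its call begins: read the wrist's pose just before it. camera_info takes no time and is no camera call.
- bot.job_done(): hands the job in; it is judged then, once.
Trained networks look in the newest picture that a camera, given by its name, has taken for a name from the list of things; names that differ only in an ending like _2 or _b are one class to them, and where a whole thing is asked for, a point or a joint stands for the part that bears it (a point fixed in the world has none). Each returns a list of dicts, best first, with "confidence" (0 to 1); they miss things now and then, are a little off and sometimes report something else, mostly with a low value. They report only what shows in the picture. A call takes as long as a camera call. They do not tell look-alikes from the thing itself.
- bot.silhouettes(camera, target): "mask" (400x640 bool, what is visible of it) and "uv" ([column, row] in pixels, amid what is visible of it).
- bot.spot_point(camera, target): "uv" ([column, row] in pixels: a listed point, or the origin of a listed thing).
The state is a dict: "clock": time; "joint_pos": joint angles; "joint_vel": joint speeds; "tau": joint torques, N m; "eef_pos": TCP position; "tool_rot": TCP orientation; "ft_force": force on the tool from outside, world axes, zero at the start; "ft_torque": the same for the moment, N m; "grip_width": finger opening in m; "grasp_force": force on a finger pad.
Only numpy, scipy, OpenCV 4.12 (cv2) and the standard library are available. Lean on these libraries where they do the work, as an engineer would, in place of code of your own. Each camera call takes 0.05 s, during which the arm holds its last target. There are 200 camera calls.

### The job

Of the two grey discs lying on the deck of the seed-drill housing, slide the one with the large centre hole along the deck until its hole is over the pin in the square well, then let it go so that it drops over the pin and lies flat on the floor of the well. Slide it, do not lift it up off the deck, and leave the solid blank disc where it lies.

Things in the scene. Friction and masses are not known exactly. Their poses are not given: they have to be found in the camera images.
- disc_rib (a point): Centre of the grip rib on the seed disc: loose grey plastic disc, 90 mm across, 8 mm thick, 50 to 100 g, 36 mm hole in its middle, small dark seed cells round its edge. The rib stands on its top face: 24 mm long (x, radially out from the hole), 14 mm thick (y: grip across this), 30 mm high (z, up). This point is 33 mm along +x from the hole's centre, 23 mm above the disc's underside.
- disc_hole (a point): Centre of the seed disc's hole, in the plane of the disc's underside; same axes as disc_rib. At the start the disc lies flat on the deck, to one side or the other of the well.
- pin_tip (a point): Top of the fixed steel pin (14 mm diameter, 16 mm tall) in the middle of a square well (114 mm wide, 18 mm deep) in the long dark steel housing. The deck is 2 mm above this point, so discs slide over the pin; the well's floor is 16 mm below it. The deck is 164 mm (x) by 440 mm (y), 50 mm above the slab; the discs lie along y on either side of the well. The housing is fixed.
- blank_rib (a point): Centre of the grip rib on the blank disc: same outline, thickness and rib as the seed disc, loose grey plastic, but solid, with no hole. It lies on the deck on the other side of the well. Same axes as disc_rib; its disc's centre is 33 mm from here along -x.
Mind the look-alikes: they are no part of the job. Leave any orange or purple look-alike of the part that bears disc_rib alone.

How it is judged:
At the end, for the whole second after the job is handed in: The seed disc lies released in the well with the pin through its hole: hole centre within 14 mm of the pin's axis, underside within 4 mm of the well's floor, level within 7 degrees; the blank disc is within 30 mm of where it lay at the start (horizontal distance between disc_hole and pin_tip below 0.014 m and z of disc_hole in the frame of pin_tip below -0.012 m and angle between disc_hole's own z axis and vertical below 0.12 rad and distance of blank_rib from where it was at the start of the episode below 0.03 m); the robot touches nothing.
It fails at once if the seed disc is lifted up off the deck (its underside more than 20 mm above it) (z of disc_hole in the frame of pin_tip above 0.022 m).
It fails at once if the blank disc is shifted by more than 30 mm (distance of blank_rib from where it was at the start of the episode above 0.03 m).
It also fails if it takes over 35 s, if anything falls off the work surface, if the arm or the gripper's body presses on something with over 40 N, if the wrist force passes 120 N, or if a joint passes its speed limit or range.

## Working session

There is one attempt and no reset: what is moved stays moved. The work goes in short steps, Python scripts to look and compute and a shell command to move; the robot and the scene stay as the last step left them, time stands still between calls to the robot, and variables do not carry over. Pictures are saved under pics/ and viewed, at most 10 in all, crops included, and the job is handed in when it is done.

```bash
mkdir -p pics; ls; cat > h.py <<'E'
import numpy as np,cv2
from workcell import bot
from scipy.spatial.transform import Rotation as R
def ray(cam,uv,obs=None):
    i=bot.camera_info(cam)
    K=np.array(i["intrinsics"]);d=np.array(i["distortion"])
    p=cv2.undistortPoints(np.array(uv,float).reshape(-1,1,2),K,d).reshape(-1,2)
    v=np.c_[p,np.ones(len(p))]
    if cam=="wrist":
        T=np.eye(4);T[:3,:3]=R.from_quat(obs["tool_rot"]).as_matrix();T[:3,3]=obs["eef_pos"]
        T=T@np.array(i["hand_eye"])
    else: T=np.linalg.inv(np.array(i["camera_from_world"]))
    return T[:3,3],v@T[:3,:3].T
def at(cam,uv,z,obs=None):
    o,v=ray(cam,uv,obs)
    return o+v*((z-o[2])/v[:,2])[:,None]
E
python3 - <<'E'
from h import *
o=bot.get_obs();print(o["clock"],o["eef_pos"],o["tool_rot"],o["ft_force"])
a=bot.camera("top");b=bot.camera("scene")
cv2.imwrite("pics/top.png",a);cv2.imwrite("pics/scene.png",b)
for c in("top","scene"):
  for n,z in(("disc_rib",.073),("disc_hole",.05),("blank_rib",.073),("pin_tip",.048)):
    for r in bot.spot_point(c,n): print(c,n,np.round(r["uv"],1),round(r["confidence"],2),at(c,r["uv"],z).round(3))
E
```

```text
pics
0.0 [0.164058   0.47163067 0.21412459] [ 1.66597944e-01  9.86024390e-01 -9.97215906e-04 -1.78896798e-04] [0.30026232 0.22763145 0.07679604]
top disc_rib [354.5 160.2] 0.87 [[ 0.54  -0.126  0.073]]
top disc_rib [440. 207.] 0.78 [[ 0.45  -0.28   0.073]]
top disc_rib [408.8 280.6] 0.67 [[ 0.319 -0.216  0.073]]
top disc_hole [393.  275.3] 0.79 [[ 0.327 -0.193  0.05 ]]
top disc_hole [370.1 179.9] 0.74 [[ 0.506 -0.157  0.05 ]]
top disc_hole [312.  262.5] 0.73 [[ 0.352 -0.044  0.05 ]]
top disc_hole [448.6 199.8] 0.69 [[ 0.465 -0.304  0.05 ]]
top blank_rib [199.4 168.4] 0.58 [[0.529 0.163 0.073]]
top pin_tip [286.5 174.5] 0.56 [[0.52  0.003 0.048]]
scene disc_rib [359.7 166.8] 0.85 [[ 0.411 -0.007  0.073]]
scene disc_rib [277.6 206.4] 0.72 [[ 0.539 -0.126  0.073]]
scene disc_rib [219.8 158. ] 0.67 [[ 0.475 -0.268  0.073]]
scene disc_rib [271.2 117.3] 0.56 [[ 0.351 -0.21   0.073]]
scene disc_hole [272.9 196.1] 0.92 [[ 0.511 -0.148  0.05 ]]
scene disc_hole [346.7 158. ] 0.85 [[ 0.384 -0.04   0.05 ]]
scene disc_hole [204.7 169.7] 0.66 [[ 0.497 -0.295  0.05 ]]
scene disc_hole [281.2 133.7] 0.55 [[ 0.368 -0.184  0.05 ]]
scene blank_rib [437.8 246.4] 0.92 [[0.527 0.164 0.073]]
scene pin_tip [350.5 227.5] 0.55 [[0.527 0.009 0.048]]
```

View pics/top.png

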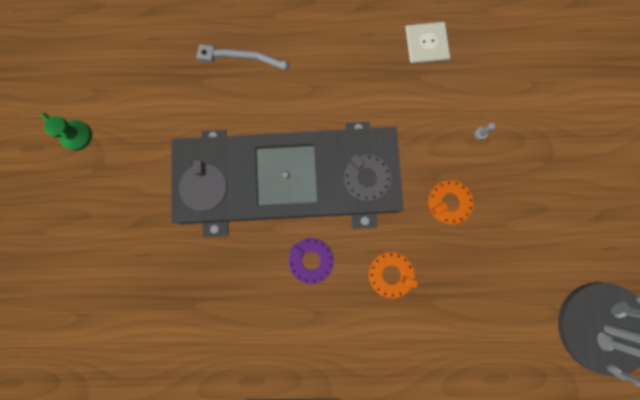

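View pics/scene.png

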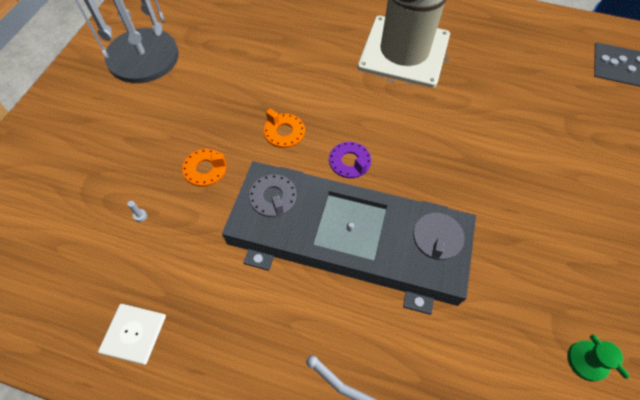

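Candidates in the top view are the grey holed disc (367,177), the grey solid blank (203,186), orange discs (451,202) and (392,275), and a purple disc (312,261). I choose the grey holed one at (367,177), and I'll check it in a crop.

```bash
python3 - <<'E'
from h import *
a=cv2.imread("pics/top.png")[140:215,330:405]
cv2.imwrite("pics/crop.png",cv2.resize(a,(600,600),interpolation=cv2.INTER_CUBIC))
for c in("top","scene"):
  for z,p in((.058,[[367.5,178]] if c=="top" else [[273,195]]),): print(c,at(c,p,z).round(3))
E
```

```text
top [[ 0.508 -0.151  0.058]]
scene [[ 0.512 -0.147  0.058]]
```

View pics/crop.png

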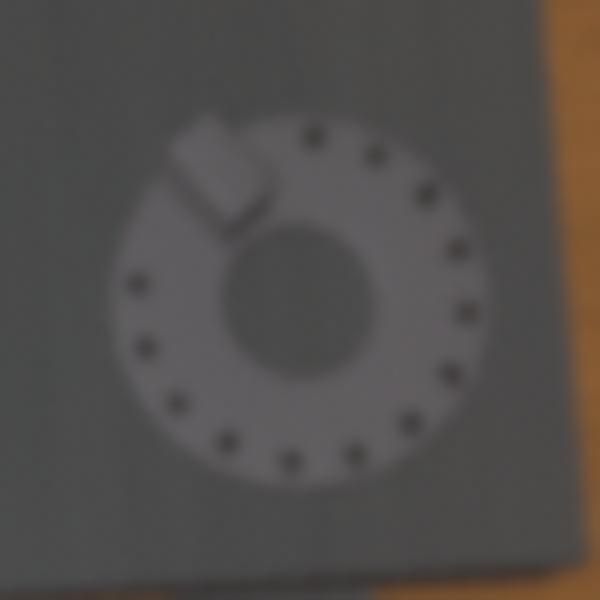

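The crop shows a grey disc with a large hole at crop (300,300), dark cells round its edge, and a rib at (220,170) pointing about 40° from +x towards +y. That is the seed disc, so I'm going above its rib.

```bash
python3 -m inch '[371,-600,0,0,0,-2.11,100,371,-600,0,0,0,-2.11,100,371,-600,0,0,0,-2.11,100,371,-600,0,0,0,-2.11,100,371,-600,0,0,0,-2.11,100,371,-600,0,0,0,-2.11,100,371,-600,0,0,0,-2.11,100,371,-600,0,0,0,-2.11,100]'; python3 -c "
from h import *
o=bot.get_obs();print(o['clock'],o['eef_pos'],R.from_quat(o['tool_rot']).as_matrix()[:,1],o['joint_pos'].round(2) if hasattr(o['joint_pos'],'round') else o['joint_pos'])"
```

```text
clock: 1.17
eef_pos: [0.3402, 0.187, 0.2154]
tool_rot: [0.621, 0.784, 0.001, 0.0]
ft_force: [0.3, 1.6, 0.8]
grip_width: 0.0858
grasp_force: 0.0
1.1667 [0.3402079  0.18697151 0.21537509] [0.97358598 0.2283179  0.00112916] [ 0.5   0.02 -0.25  1.3  -0.    1.84]
```

```bash
python3 -m inch '[195,-315,-20,0,0,-1.1,100,195,-315,-20,0,0,-1.1,100,195,-315,-20,0,0,-1.1,100,195,-315,-20,0,0,-1.1,100,195,-315,-20,0,0,-1.1,100,195,-315,-20,0,0,-1.1,100,195,-315,-20,0,0,-1.1,100,195,-315,-20,0,0,-1.1,100]'; python3 -m inch '[0,0,0,0,0,-0.12,100,0,0,0,0,0,-0.12,100,0,0,0,0,0,-0.12,100]'; python3 - <<'E'
from h import *
o=bot.get_obs();m=R.from_quat(o['tool_rot']).as_matrix();print(o['clock'],o['eef_pos'],m[:,1],m[:,2])
a=bot.camera("wrist");cv2.imwrite("pics/w1.png",a)
for n,z in(("disc_rib",.073),("disc_hole",.05),("pin_tip",.048)):
    for r in bot.spot_point("wrist",n): print(n,np.round(r["uv"],1),round(r["confidence"],2),at("wrist",r["uv"],z,o).round(4))
E
```

```text
clock: 1.83
eef_pos: [0.5156, -0.0964, 0.1971]
tool_rot: [0.921, 0.389, 0.0, 0.0]
ft_force: [0.1, 1.4, 0.0]
grip_width: 0.0853
grasp_force: 0.0
clock: 2.08
eef_pos: [0.5144, -0.0944, 0.1966]
tool_rot: [0.941, 0.338, -0.0, -0.0]
ft_force: [-0.5, 0.8, 0.5]
grip_width: 0.0851
grasp_force: 0.0
2.0833 [ 0.51440344 -0.09444079  0.19660954] [ 0.63575545 -0.77188955 -0.00123367] [-1.22645494e-03  5.88087454e-04 -9.99999075e-01]
disc_rib [365.  191.5] 0.91 [[ 0.5363 -0.1289  0.073 ]]
disc_rib [295.2 366.3] 0.68 [[ 0.3545 -0.1986  0.073 ]]
disc_rib [417.2 322.8] 0.67 [[ 0.4704 -0.2563  0.073 ]]
disc_rib [168.9 224.6] 0.67 [[ 0.4062 -0.018   0.073 ]]
disc_hole [187.7 243.5] 0.95 [[ 0.3871 -0.0405  0.05  ]]
disc_hole [281.4 332.3] 0.75 [[ 0.363 -0.172  0.05 ]]
pin_tip [228.1  95.1] 0.84 [[0.5229 0.0081 0.048 ]]
```

View pics/w1.png

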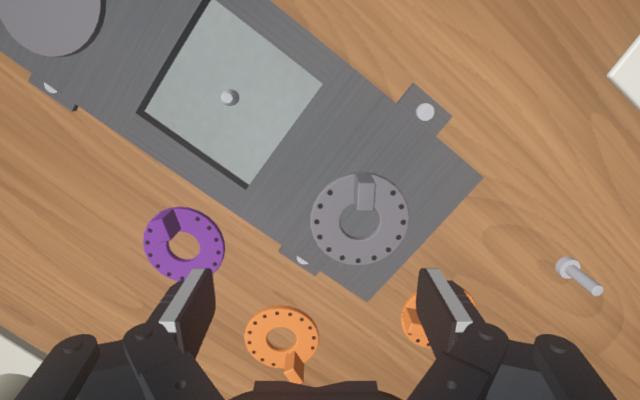

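The wrist view confirms the grey disc, with its hole at (359,221) and rib at (365,190). The pin is at (229,97), and the jaws are aligned across the rib.

```bash
python3 - <<'E'
from h import *
o=bot.get_obs()
print(at("wrist",[[359,221],[360,218]],.058,o), at("wrist",[[229,96]],.048,o))
E
python3 -m inch '[22,-34,0,0,0,0,100,22,-34,0,0,0,0,100,22,-34,-40,0,0,0,100,22,-34,-60,0,0,0,100,22,-34,-60,0,0,0,100]'
python3 - <<'E'
from h import *
o=bot.get_obs();m=R.from_quat(o['tool_rot']).as_matrix();print(o['clock'],o['eef_pos'],m[:,1])
a=bot.camera("wrist");cv2.imwrite("pics/w2.png",a)
for n,z in(("disc_rib",.073),("disc_hole",.05),("pin_tip",.048)):
    for r in bot.spot_point("wrist",n): print(n,np.round(r["uv"],1),round(r["confidence"],2),at("wrist",r["uv"],z,o).round(4))
E
```

```text
[[ 0.51009499 -0.14704882  0.058     ]
 [ 0.51283886 -0.14580672  0.058     ]] [[0.52283406 0.00846608 0.048     ]]
clock: 2.7
eef_pos: [0.5333, -0.1267, 0.1327]
tool_rot: [0.941, 0.338, -0.004, -0.002]
ft_force: [-0.4, 0.6, -0.7]
grip_width: 0.0853
grasp_force: 0.0
2.7 [ 0.53330938 -0.12674361  0.13266265] [ 0.63556997 -0.77201257 -0.00688463]
disc_rib [396.4 361.6] 0.65 [[ 0.4768 -0.2537  0.073 ]]
disc_rib [ 95.9 246.7] 0.56 [[ 0.4148 -0.0237  0.073 ]]
disc_hole [422.4 344.6] 0.94 [[ 0.4912 -0.277   0.05  ]]
disc_hole [124.3 265.6] 0.77 [[ 0.3957 -0.0442  0.05  ]]
disc_hole [242.3 370.8] 0.58 [[ 0.3704 -0.1763  0.05  ]]
pin_tip [150.4  93.7] 0.7 [[0.5206 0.0072 0.048 ]]
```

View pics/w2.png

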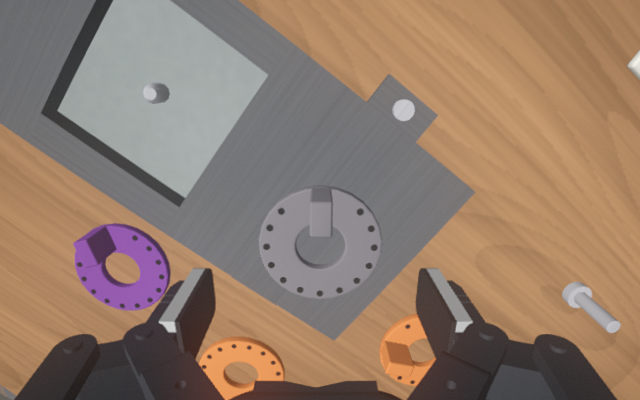

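Rib at (320,212), centred between the jaws (mid column 316). Descending.

```bash
python3 -m inch '[2,-2,-20,0,0,0,100,2,-2,-40,0,0,0,100,2,-2,-48,0,0,0,100,2,-2,-48,0,0,0,100,2,-2,-48,0,0,0,100]'
```

```text
clock: 3.32
eef_pos: [0.5393, -0.1303, 0.0901]
tool_rot: [0.942, 0.337, 0.0, 0.0]
ft_force: [0.7, 0.4, 0.1]
grip_width: 0.0854
grasp_force: 0.0
```

```bash
python3 -m inch '[-3,2,-6,0,0,0,100,-3,2,-6,0,0,0,50,-3,2,-6,0,0,0,10,-3,2,-6,0,0,0,0,-3,2,-6,0,0,0,0,-3,2,-6,0,0,0,0,-3,2,-6,0,0,0,0,-3,2,-6,0,0,0,0]'; python3 -m inch '[0,0,0,0,0,0,0,0,0,0,0,0,0,0,0,0,0,0,0,0,0]'
```

```text
clock: 3.98
eef_pos: [0.5359, -0.1283, 0.0831]
tool_rot: [0.942, 0.337, 0.0, 0.0]
ft_force: [0.3, 0.6, 0.0]
grip_width: 0.0009
grasp_force: 0.0
clock: 4.23
eef_pos: [0.5358, -0.1283, 0.083]
tool_rot: [0.942, 0.337, -0.0, -0.0]
ft_force: [-0.4, 0.2, -0.6]
grip_width: -0.0003
grasp_force: 0.0
```

Jaws shut on nothing, so I'll look.

```bash
python3 - <<'E'
from h import *
o=bot.get_obs();m=R.from_quat(o['tool_rot']).as_matrix();print(o['eef_pos'],m.round(3))
a=bot.camera("wrist");b=bot.camera("scene");t=bot.camera("top")
cv2.imwrite("pics/w3.png",np.hstack([cv2.resize(a,(400,250)),cv2.resize(b[120:270,200:440],(400,250))]))
for c in("wrist","scene","top"):
  for n,z in(("disc_rib",.073),("disc_hole",.05)):
    for r in bot.spot_point(c,n): print(c,n,np.round(r["uv"],1),round(r["confidence"],2),at(c,r["uv"],z,o).round(4))
E
```

```text
[ 0.53578068 -0.12828853  0.08301301] [[ 0.773  0.634 -0.   ]
 [ 0.634 -0.773  0.   ]
 [-0.    -0.    -1.   ]]
wrist disc_rib [313.3 247.3] 0.96 [[ 0.5344 -0.1272  0.073 ]]
wrist disc_rib [ 50.4 278.8] 0.82 [[ 0.4239 -0.0252  0.073 ]]
wrist disc_hole [ 91.8 298.3] 0.87 [[ 0.4052 -0.0467  0.05  ]]
wrist disc_hole [435.5 385.6] 0.6 [[ 0.4958 -0.2707  0.05  ]]
scene disc_rib [359.4 165.5] 0.94 [[ 0.4081 -0.0088  0.073 ]]
scene disc_rib [278.  206.8] 0.88 [[ 0.5399 -0.1254  0.073 ]]
scene disc_rib [218.2 159.2] 0.74 [[ 0.4787 -0.2701  0.073 ]]
scene disc_hole [275.9 196.3] 0.69 [[ 0.5092 -0.1428  0.05  ]]
scene disc_hole [347.9 159.9] 0.64 [[ 0.3873 -0.0361  0.05  ]]
scene disc_hole [285.2 133.4] 0.59 [[ 0.3647 -0.1765  0.05  ]]
```

View pics/w3.png

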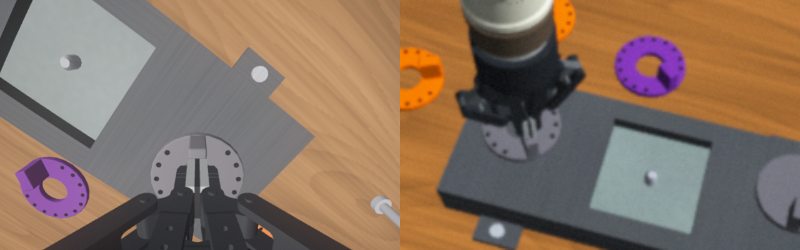

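```bash
python3 - <<'E'
from h import *
a=bot.camera("wrist");b=bot.camera("scene")
cv2.imwrite("pics/w4.png",np.hstack([cv2.resize(a[190:390,215:415],(400,400),interpolation=2),cv2.resize(b[150:230,240:320],(400,400),interpolation=2)]))
print(bot.camera_info("wrist")["hand_eye"])
o=bot.get_obs();print(o["grip_width"],o["grasp_force"])
E
```

```text
[[-9.33753170e-04 -9.48064145e-01 -3.18077830e-01  8.28409561e-02]
 [ 9.99999336e-01 -6.70276143e-04 -9.37782339e-04 -4.60787229e-04]
 [ 6.75877831e-04 -3.18078494e-01  9.48064141e-01 -1.59485642e-01]
 [ 0.00000000e+00  0.00000000e+00  0.00000000e+00  1.00000000e+00]]
4.819472416863355e-05 0.0
```

View pics/w4.png

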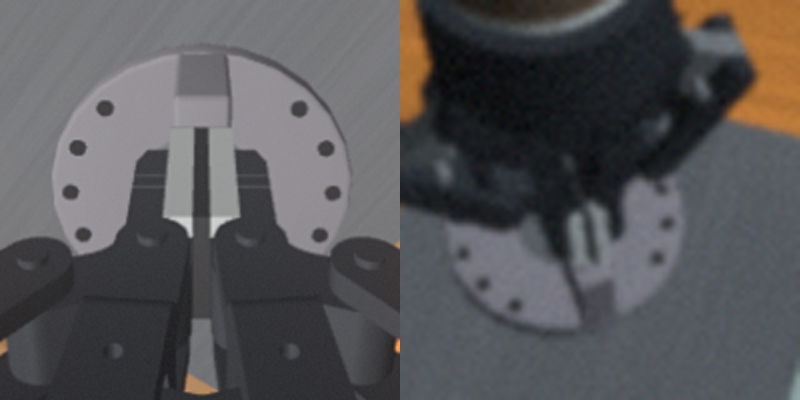

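```bash
python3 - <<'E'
from h import *
o=bot.get_obs();m=R.from_quat(o['tool_rot']).as_matrix();e=np.array(o['eef_pos'])
def show(p,z): 
    w=at("wrist",[p],z,o)[0]; print(p,z,w.round(4),"tool",((w-e)@m*1000).round(1))
for z in(.054,.058): show([315,217],z); show([316,212],z)
for z in(.084,.088): show([315,237.5],z);show([315,253.5],z)
for z in(.058,): show([242,280],z);show([390,280],z)
# model tips
i=bot.camera_info("wrist");H=np.linalg.inv(np.array(i["hand_eye"]))
for t in([11,0,22],[11,0,10],[11,0,0],[11,0,-10],[11,7,22],[-11,0,22]):
    c=H[:3,:3]@(np.array(t)/1000)+H[:3,3]
    print(t,cv2.projectPoints(c.reshape(1,3),np.zeros(3),np.zeros(3),np.array(i["intrinsics"]),np.array(i["distortion"]))[0].ravel().round(0))
E
```

```text
[315, 217] 0.054 [ 0.5425 -0.1218  0.054 ] tool [ 9.3 -0.8 29. ]
[316, 212] 0.054 [ 0.5452 -0.1203  0.054 ] tool [12.3 -0.2 29. ]
[315, 217] 0.058 [ 0.5437 -0.1208  0.058 ] tool [10.8 -0.8 25. ]
[316, 212] 0.058 [ 0.5463 -0.1194  0.058 ] tool [13.8 -0.2 25. ]
[315, 237.5] 0.084 [ 0.5433 -0.1212  0.084 ] tool [10.3 -0.7 -1. ]
[315, 253.5] 0.084 [ 0.5366 -0.1267  0.084 ] tool [ 1.6 -0.7 -1. ]
[315, 237.5] 0.088 [ 0.5447 -0.12    0.088 ] tool [12.1 -0.7 -5. ]
[315, 253.5] 0.088 [ 0.5382 -0.1254  0.088 ] tool [ 3.7 -0.7 -5. ]
[242, 280] 0.058 [ 0.4851 -0.1127  0.058 ] tool [-29.3 -44.2  25. ]
[390, 280] 0.058 [ 0.5408 -0.1807  0.058 ] tool [-29.4  43.7  25. ]
[11, 0, 22] [316. 219.]
[11, 0, 10] [316. 227.]
[11, 0, 0] [317. 235.]
[11, 0, -10] [317. 244.]
[11, 7, 22] [329. 219.]
[-11, 0, 22] [316. 255.]
```

The wrist view shows the shut pads (crop 165–240, 127–215) lying over the rib's top face and not beside it. The fingertips are therefore higher than assumed. The rib itself is where expected: its outer end is at tool x=12 mm, so its centre is at the TCP. I'll open part way and descend by small steps, watching the force.

```bash
python3 -m inch '[0,0,0,0,0,0,45,0,0,0,0,0,0,45,0,0,0,0,0,0,45,0,0,-2,0,0,0,45,0,0,-4,0,0,0,45,0,0,-4,0,0,0,45]';python3 -m inch '[0,0,-2,0,0,0,45,0,0,-4,0,0,0,45,0,0,-4,0,0,0,45]'
```

```text
clock: 5.28
eef_pos: [0.5354, -0.1282, 0.0785]
tool_rot: [0.942, 0.337, -0.0, -0.0]
ft_force: [1.3, 0.6, 0.4]
grip_width: 0.0388
grasp_force: 0.0
clock: 5.53
eef_pos: [0.5354, -0.1282, 0.0745]
tool_rot: [0.942, 0.337, -0.0, -0.0]
ft_force: [-0.7, 0.6, -0.7]
grip_width: 0.0387
grasp_force: 0.0
```

```bash
python3 -m inch '[0,0,-3,0,0,0,45,0,0,-6,0,0,0,45,0,0,-6,0,0,0,45]'; python3 - <<'E'
from h import *
a=bot.camera("wrist");b=bot.camera("scene")
cv2.imwrite("pics/w5.png",np.hstack([cv2.resize(a[190:390,215:415],(400,400),interpolation=2),cv2.resize(b[150:230,240:320],(400,400),interpolation=2)]))
E
```

```text
clock: 5.78
eef_pos: [0.5353, -0.1282, 0.0682]
tool_rot: [0.942, 0.337, -0.001, -0.0]
ft_force: [0.1, -0.2, -0.9]
grip_width: 0.0382
grasp_force: 0.0
```

View pics/w5.png

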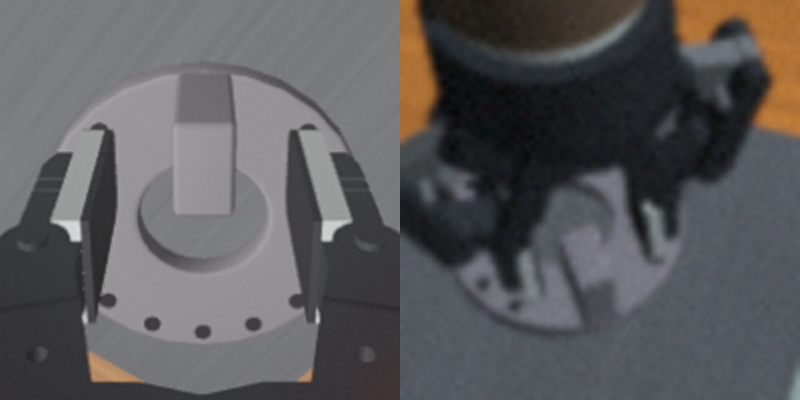

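The rib (174–235, 123–213) now stands between the open pads, whose tips at (105,130) and (295,130) have about the same scale as the rib's top. The tips are therefore near z≈0.09, and I need about 25 mm more. I'll go down in stages while watching the force.

```bash
python3 -m inch '[0,0,-6,0,0,0,45,0,0,-12,0,0,0,45,0,0,-16,0,0,0,45,0,0,-16,0,0,0,45]';python3 -m inch '[0,0,-3,0,0,0,45,0,0,-6,0,0,0,45,0,0,-6,0,0,0,45]'
```

```text
clock: 6.22
eef_pos: [0.5347, -0.128, 0.0516]
tool_rot: [0.942, 0.337, -0.001, -0.001]
ft_force: [0.3, 0.2, -0.1]
grip_width: 0.0383
grasp_force: 0.0
clock: 6.47
eef_pos: [0.5354, -0.1282, 0.0464]
tool_rot: [0.942, 0.337, -0.0, -0.0]
ft_force: [0.2, -0.7, 0.4]
grip_width: 0.0383
grasp_force: 0.0
```

```bash
python3 -m inch '[0,0,0,0,0,0,0,0,0,0,0,0,0,0,0,0,0,0,0,0,0,0,0,0,0,0,0,0,0,0,0,0,0,0,0,0,0,0,0,0,0,0]'; python3 - <<'E'
from h import *
o=bot.get_obs()
a=bot.camera("wrist");b=bot.camera("scene")
cv2.imwrite("pics/w6.png",np.hstack([cv2.resize(a,(480,300),interpolation=2),cv2.resize(b[150:230,235:320],(320,300),interpolation=2)]))
for r in bot.spot_point("wrist","pin_tip"): print(r["uv"],r["confidence"],at("wrist",r["uv"],.048,o))
E
```

```text
clock: 6.97
eef_pos: [0.5361, -0.1284, 0.0473]
tool_rot: [0.942, 0.337, 0.0, 0.0]
ft_force: [-0.6, 0.4, 0.9]
grip_width: 0.0128
grasp_force: 60.5
[58.0, 105.6] 0.74 [[0.51999914 0.00816114 0.048     ]]
```

View pics/w6.png

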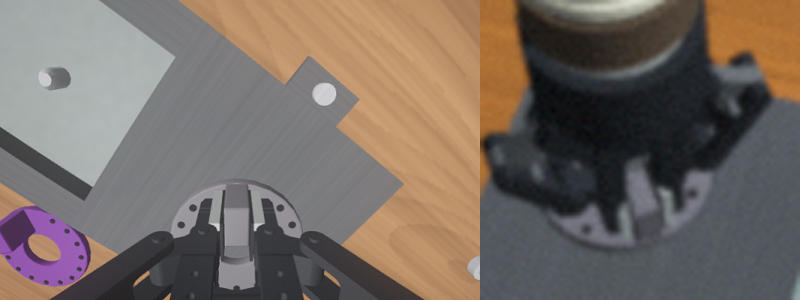

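Gripped at 60 N and 12.8 mm, with the rib centred. Sliding along the deck to the pin.

```bash
python3 -m inch '[1,16,0,0,0,0,0,3,40,0,0,0,0,0,5,64,0,0,0,0,0,7,88,0,0,0,0,0,8,112,0,0,0,0,0,10,136,0,0,0,0,0,11,156,0,0,0,0,0,11,156,0,0,0,0,0]';python3 -m inch '[0,0,0,0,0,0,0,0,0,0,0,0,0,0]'; python3 - <<'E'
from h import *
o=bot.get_obs();m=R.from_quat(o['tool_rot']).as_matrix();e=np.array(o['eef_pos'])
print("hole",e-m[:,0]*.033, m[:,2])
a=bot.camera("wrist");b=bot.camera("scene");t=bot.camera("top")
cv2.imwrite("pics/w7.png",np.hstack([cv2.resize(a[170:370,200:440],(480,400),interpolation=2),cv2.resize(b[180:280,310:390],(320,400),interpolation=2)]))
for c in("top","scene","wrist"):
  for n,z in(("pin_tip",.048),("disc_hole",.05)):
    for r in bot.spot_point(c,n): print(c,n,np.round(r["uv"]),round(r["confidence"],2),at(c,r["uv"],z,o).round(4))
E
```

```text
clock: 7.78
eef_pos: [0.5466, 0.0312, 0.0468]
tool_rot: [0.941, 0.339, 0.0, -0.001]
ft_force: [0.3, -0.4, -0.7]
grip_width: 0.0131
grasp_force: 60.1
clock: 7.95
eef_pos: [0.5463, 0.0273, 0.0466]
tool_rot: [0.942, 0.337, -0.001, 0.0]
ft_force: [0.5, 0.4, -1.4]
grip_width: 0.0128
grasp_force: 60.2
hole [0.52080567 0.00638913 0.0466845 ] [-1.00067782e-03 -5.87052784e-04 -9.99999327e-01]
top pin_tip [286. 176.] 0.78 [[0.5163 0.0037 0.048 ]]
top disc_hole [391. 276.] 0.93 [[ 0.3262 -0.1904  0.05  ]]
top disc_hole [452. 199.] 0.84 [[ 0.467 -0.31   0.05 ]]
top disc_hole [290. 175.] 0.82 [[ 0.5187 -0.004   0.05  ]]
scene disc_hole [354. 223.] 0.93 [[0.5182 0.0129 0.05  ]]
scene disc_hole [350. 158.] 0.79 [[ 0.3823 -0.0325  0.05  ]]
scene disc_hole [282. 132.] 0.66 [[ 0.363  -0.1837  0.05  ]]
scene disc_hole [205. 168.] 0.56 [[ 0.4922 -0.296   0.05  ]]
```

View pics/w7.png

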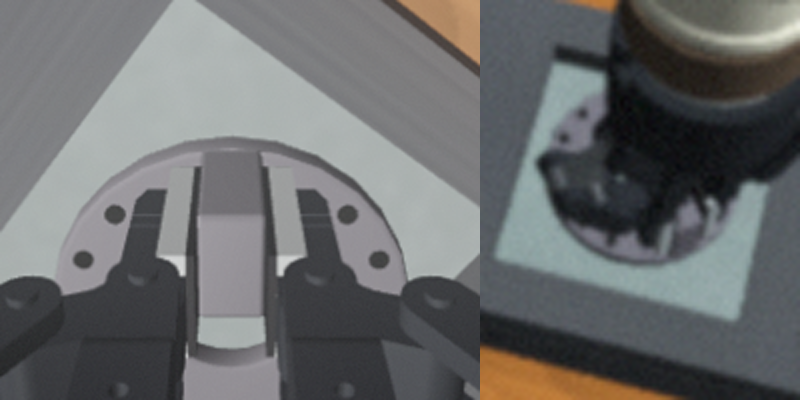

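The disc is over the well, centred in it. The hole is at (0.521,0.006) and the pin at about (0.522,0.007). Lowering onto the pin, checking the force.

```bash
python3 -m inch '[1,1,-3,0,0,0,0,1,1,-6,0,0,0,0,1,1,-6,0,0,0,0]';python3 -m inch '[0,0,-3,0,0,0,0,0,0,-6,0,0,0,0,0,0,-8,0,0,0,0,0,0,-8,0,0,0,0]'
```

```text
clock: 8.65
eef_pos: [0.5473, 0.0287, 0.0402]
tool_rot: [0.942, 0.337, -0.001, -0.0]
ft_force: [0.1, -0.3, -1.1]
grip_width: 0.0128
grasp_force: 60.2
clock: 8.98
eef_pos: [0.5473, 0.0287, 0.0323]
tool_rot: [0.942, 0.337, -0.001, -0.0]
ft_force: [-1.5, 0.2, -1.3]
grip_width: 0.0128
grasp_force: 60.2
```

No contact, so the pin is in the hole. Releasing and then rising.

```bash
python3 -m inch '[0,0,0,0,0,0,20,0,0,0,0,0,0,30,0,0,0,0,0,0,40,0,0,0,0,0,0,40,0,0,0,0,0,0,40,0,0,0,0,0,0,40]'; python3 -m inch '[0,0,15,0,0,0,40,0,0,35,0,0,0,40,0,0,65,0,0,0,40,0,0,100,0,0,0,40,0,0,130,0,0,0,40,0,0,130,0,0,0,40,0,0,130,0,0,0,40]'; python3 - <<'E'
from h import *
o=bot.get_obs()
a=bot.camera("wrist");cv2.imwrite("pics/w8.png",a)
t=bot.camera("top");bot.camera("scene")
for c in("top","scene","wrist"):
  for n,z in(("pin_tip",.048),("disc_hole",.032),("disc_rib",.055),("blank_rib",.073)):
    for r in bot.spot_point(c,n):
      w=at(c,r["uv"],z,o)[0]
      if w[0]>.48 and w[1]>-.1: print(c,n,np.round(r["uv"]),round(r["confidence"],2),w.round(4))
  for r in bot.silhouettes(c,"disc_rib"):
    w=at(c,r["uv"],.04,o)[0]
    if w[0]>.48 and w[1]>-.1:
      k=r["mask"].astype(np.uint8);ct=max(cv2.findContours(k,0,1)[0],key=cv2.contourArea)
      print(c,"mask",at(c,[cv2.fitEllipse(ct)[0]],.04,o)[0].round(4),cv2.fitEllipse(ct))
E
```

```text
clock: 9.48
eef_pos: [0.5479, 0.0288, 0.0332]
tool_rot: [0.942, 0.337, 0.0, 0.0]
ft_force: [-0.1, 0.5, -0.0]
grip_width: 0.0343
grasp_force: 0.0
clock: 10.07
eef_pos: [0.5495, 0.0288, 0.1655]
tool_rot: [0.942, 0.337, 0.003, 0.001]
ft_force: [-0.6, -0.0, 0.6]
grip_width: 0.0343
grasp_force: 0.0
top pin_tip [286. 178.] 0.94 [0.5128 0.0034 0.048 ]
top disc_hole [287. 177.] 0.76 [0.5172 0.0041 0.032 ]
top disc_rib [273. 160.] 0.59 [0.5473 0.0283 0.055 ]
top mask [0.5206 0.0055 0.04  ] ((285.4678649902344, 174.84532165527344), (44.718318939208984, 47.17761993408203), 140.8251190185547)
scene pin_tip [352. 227.] 0.6 [0.5244 0.0116 0.048 ]
scene disc_hole [352. 229.] 0.8 [0.5218 0.0119 0.032 ]
scene disc_rib [357. 236.] 0.87 [0.5435 0.0248 0.055 ]
scene blank_rib [439. 248.] 0.78 [0.529  0.1663 0.073 ]
scene mask [0.5271 0.0093 0.04  ] ((350.28485107421875, 229.340576171875), (41.274940490722656, 48.501461029052734), 95.56785583496094)
wrist pin_tip [312. 229.] 0.86 [0.5204 0.0088 0.048 ]
wrist disc_hole [309. 221.] 0.97 [0.519  0.0113 0.032 ]
wrist disc_rib [313. 192.] 0.72 [0.5472 0.0298 0.055 ]
wrist blank_rib [145. 102.] 0.85 [0.5292 0.1651 0.073 ]
wrist mask [0.5239 0.0105 0.04  ] ((313.20916748046875, 220.99851989746094), (96.33702087402344, 102.50788116455078), 93.97976684570312)
```

```bash
python3 -c "
from h import *
print(bot.job_done())"
```

```text
the job is handed in; nothing more can be done
None
```

I slid the seed disc along the deck, lowered it over the pin and released it into the well. It should be lying on the floor: camera readings from three views put its hole within about 6 mm of the pin, though I did not measure its height or level directly. The blank disc stayed within about 3 mm of where it lay, and the job is handed in; no verdict was shown.

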